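# Lay the reference block in its case and shut the lid

## Task

The steel hardness reference block has been left standing on edge at one end of its nest in the open wooden case. Using the fingers only, push the block over so that it lies flat in the nest, then push the case's lid over and down until it is fully shut. Do not grip or lift the block, and leave everything else on the bench where it stands.

Things in the scene. Friction and masses are not known exactly. Their poses are not given: they have to be found in the camera images.
- case: Open wooden case fixed to the bench, 120 (x) x 210 (y) x 36 mm high, walls 8 mm thick, foam inside. Origin: centre of its underside, on the bench; z up, x towards the hinged long side, y along its length towards the end where the block stands (roughly towards the robot). Its other end, y below -3 mm, is a foam bank holding two small steel indenters that reach 36 mm high.
- nest (a point): Middle of the nest's foam floor, at (0, 47, 10) mm in the case's frame; axes as case. The nest is a sunken pocket 100 mm long (case y -3 to +97 mm) and 68 mm wide (case x -34 to +34 mm), with foam banks 26 mm high at both sides and at its inner end; its +y end is the case's end wall.
- block: Loose steel block, 15 (x) x 60 (y) x 70 mm tall (z), about 0.49 kg. Origin: middle of the 15 x 60 mm edge it stands on. Starts upright on the foam, top 80 mm above the bench, its back (-x face) 2 to 5 mm from the case's +y end wall, its +x (test face, engraved grid) towards the nest. Pushed that way near the top (1 N) it pivots on its lower front edge and falls flat once the top has moved 15 mm.
- block_center (a point): Centre of the steel block, 35 mm above its origin along its z; axes as block.
- lid (a joint): Lid angle in rad: 0 fully shut, pi/2 upright, stop at 1.83; starts leaning back a little past upright. The hinge is stiff: the lid stays where it is left and takes 2 to 4 N near its free edge to move. A wooden shell, 120 mm from hinge to free edge, 210 mm along the hinge; its outer face lies 14 mm from the hinge plane (shut, its top is 50 mm above the bench).
- lid_hinge (a point): Middle of the hinge axis, at (60, 0, 36) mm in the case's frame; the axis runs along the case's y. The point turns with the lid: y along the hinge, -x towards the free edge, z out of the lid's outer face.
- lid_edge (a point): Middle of the lid's free edge, on its outer face, 120 mm from the hinge; axes as lid_hinge. With the lid open it stands about 155 mm above the bench; the outer face then looks away from the case.
- shut_case: Bystander: shut black plastic case fixed to the bench, 100 x 150 x 54 mm. Origin: centre of its underside.
- mount_a: Bystander: black resin specimen mount, cylinder 30 mm across, 22 mm high, with a steel specimen in its top. Loose. Origin: centre of its underside.
- mount_b: Bystander: black resin specimen mount, cylinder 40 mm across, 24 mm high. Loose. Origin: centre of its underside.
- mount_c: Bystander: black resin specimen mount, cylinder 30 mm across, 18 mm high. Loose. Origin: centre of its underside.
- small_block: Bystander: small steel block 12 x 40 x 40 mm standing on edge on the bench. Loose. Origin: centre of its underside.
- loupe: Bystander: black eye loupe 38 mm across, 34 mm high. Loose. Origin: centre of its underside.
- wash_bottle: Bystander: white plastic bottle 64 mm across, 160 mm high. Loose. Origin: centre of its underside.
- jar: Bystander: amber glass jar 60 mm across, 80 mm high. Loose. Origin: centre of its underside.
Things that resemble listed ones, but are neither listed nor needed, are in the scene too. Leave any green look-alike of the block alone.

How it is judged (in metres and radians):
On the way, in this order (a step that is already met when the one before it is completed fails the run):
1. the block lies flat in its nest, the lid still open (angle between the x axis of block and the z axis of case, either way round below 0.07 rad and z of block_center in the frame of case below 0.022 m and x of block_center in the frame of nest between -0.012 and 0.012 m and y of block_center in the frame of nest between -0.02 and 0.02 m and value of joint lid above 0.8 rad), for 0.2 s.
2. the lid is fully shut (value of joint lid below 0.03 rad), for 0.2 s.
At the end, for the whole second after the job is handed in: The block lies flat (within 4 degrees) on the foam floor of its nest, at rest, and the lid is shut to within 0.03 rad (angle between the x axis of block and the z axis of case, either way round below 0.07 rad and z of block_center in the frame of case below 0.022 m and x of block_center in the frame of nest between -0.012 and 0.012 m and y of block_center in the frame of nest between -0.02 and 0.02 m and value of joint lid below 0.03 rad and linear speed of block below 0.02 m/s); the robot touches nothing.
It fails at once if the block or the case is pushed with the arm or the gripper's body instead of the fingers (over 5 N) (contact force between the arm and block above 5 N or contact force between the arm and case above 5 N).
It fails at once if the block is lifted (its centre more than 10 mm above its starting height) (height (world z) of block_center above 0.055 m).
It fails at once if the block is gripped or struck hard (more than 18 N from the fingers) (contact force between the fingers and block above 18 N).
It fails at once if a bystander is moved more than 15 mm (distance of any of mount_a, mount_b, mount_c, small_block, loupe, wash_bottle, jar from where it was at the start of the episode above 0.015 m).
It fails at once if a standing bystander is knocked over (angle between any of mount_a, mount_b, mount_c, small_block, loupe, wash_bottle, jar's own z axis and vertical above 0.35 rad).
It also fails if it takes over 45 s, if anything falls off the work surface, if the arm or the gripper's body presses on something with over 40 N, if the wrist force passes 120 N, or if a joint passes its speed limit or range.

## Robot

A 6-joint arm with a two-finger parallel gripper is mounted at the origin on the work surface. World frame = base frame: x ahead of the robot, y to its left, z up, the work surface at z = 0. Lengths are in mm, angles in rad, forces in N, time in s.
With the tool pointing down it reaches from about 400 to 925 mm from the base axis. Payload 12.5 kg.
Tool frame: the origin (TCP) lies midway between the tips of the shut fingers; the grasp point (between the pads) lies 19 mm behind it; z points along the fingers, y is the line along which they close (so a half turn about z gives the same grasp; the last joint's range is limited). The gripper opens to 95 mm and grips with 3 to 60 N. Pads are 20 mm wide; open, the fingers measure 119 mm over their backs; the gripper's body (75 mm by 180 mm) begins 59 mm behind the grasp point.
Start: joints at [1.214, 0.491, 1.559, -0, 1.092, -0.106], TCP at [155.094, 605.469, 214.661] pointing down, gripper open.
Joint ranges: [-3.1, 3.1], [-0.84, 2.19], [0.05, 2.79], [-1.13, 4.28], [0.06, 2.93], [-2.69, 2.69]. Speed limits (rad/s): [2.22, 2.22, 2.79, 3.14, 3.14, 3.14].

## Interface

Orientations are given as [roll, pitch, yaw] about the fixed x, y, z axes, in that order (R = Rz(yaw) Ry(pitch) Rx(roll)).
In Python, from cell import env gives the robot as it stands.
- The arm moves only by the tool arm_command, never from a script. Its argument "targets" is a list of rows, each a list of 5 numbers: the shift along the tool's x, y, z in mm, then the turn about the tool's z in degrees, then the opening, from 0 (shut) to 1 (fully open). In form: [[tx, ty, tz, roll, fingers], ...]. A call has 1 to 5 rows; each row is the pose to reach, as a shift and turn from the pose commanded when the call began, along the tool's axes at that moment; what a row does not reach only later rows make up. A row lasts 1/10 s, in which the tool goes at most 50 mm and 8.59 degrees, less where a joint would pass 70% of its speed; a pose out of reach is approached as far as the arm can. A call with a gripper value outside its range is refused whole. The fingers move at their own pace and stop on an object; the grip force is fixed at half the most. Time passes only in rows, so rows that repeat a pose let the fingers close. It gives the time, the measured TCP pose, the force, the opening and the grip force at its end, in the units of the state.
- env.state(): the state, without advancing time (a new reading comes with each control period).
- env.read_camera(name): name is "side" or "top"; returns a dict with "frame" (480x640x3 uint8, red, green, blue), "vertical_fov" (degrees; the focal length in pixels is half the picture's height over the tangent of half this angle, whatever the lens; pixels are square), "cx", "cy" (the principal point, pixels), "world_from_camera" (4x4, takes a point from camera to world coordinates). Camera axes: x right, y down, z forward; pixel columns grow to the right and rows downward; lengths in mm; the calibration is good to about 2 mm. A picture is of the moment at which its call begins. There is no depth.
- env.job_done(): hands the job in; it is judged then, once.
The state is a dict: "t": time; "joints": joint angles; "qvel": joint speeds; "tau": joint torques, N m; "eef_pos": TCP position; "tcp_rot": TCP orientation; "ft_force": force on the tool from outside, world axes, zero at the start; "moment": the same for the moment, N m; "opening": opening from 0.0 (shut) to 1.0 (fully open); "grip_force": force on a finger pad.
Only numpy, scipy, OpenCV 4.12 (cv2) and the standard library are available. Lean on these libraries where they do the work, as an engineer would, in place of code of your own. Each camera call takes 0.05 s, during which the arm holds its last target. There are 200 camera calls.

## Working session

There is one attempt and no reset: what is moved stays moved. The work goes in short steps, Python scripts to look and compute and a tool call to move; the robot and the scene stay as the last step left them, time stands still between calls to the robot, and variables do not carry over. Pictures are saved under pics/ and viewed, at most 10 in all, crops included, and the job is handed in when it is done.

Besides the shell and the picture viewer there is one more tool, called after ">>>" in YAML: its name, and indented under it one key for each argument. arm_command: Moves the arm, as the interface text tells. Its arguments: {"type":"object","properties":{"targets":{"type":"array","items":{"type":"array","items":{"type":"number"}}}},"required":["targets"]}

```bash
mkdir -p pics; cat > h.py <<'E'
import numpy as np,cv2
from cell import env
def K(c):
    f=c["frame"].shape[0]/2/np.tan(np.radians(c["vertical_fov"])/2); return f
def ray(c,u,v,z):
    f=K(c);T=np.array(c["world_from_camera"]);d=T[:3,:3]@np.array([(u-c["cx"])/f,(v-c["cy"])/f,1]);o=T[:3,3]
    return o+d*(z-o[2])/d[2]
def proj(c,P):
    f=K(c);T=np.array(c["world_from_camera"]);p=T[:3,:3].T@(np.array(P,float)-T[:3,3]);return p[0]/p[2]*f+c["cx"],p[1]/p[2]*f+c["cy"]
E
python3 - <<'E'
from h import *
for n in("top","side"):
    c=env.read_camera(n);cv2.imwrite(f"pics/{n}0.png",c["frame"][:,:,::-1]);print(n,K(c),c["cx"],c["cy"],np.round(c["world_from_camera"],3).tolist())
print(env.state())
E
```

```text
top 448.5484706428022 320.59378701500714 242.3830428301826 [[0.022, -0.987, 0.16, 391.013], [-0.999, -0.026, -0.025, 16.099], [0.029, -0.16, -0.987, 1142.329], [0.0, 0.0, 0.0, 1.0]]
side 492.93422053262486 313.52454084029233 247.02849742027126 [[-0.985, -0.111, 0.13, 427.761], [-0.17, 0.547, -0.82, 880.488], [0.02, -0.83, -0.557, 657.803], [0.0, 0.0, 0.0, 1.0]]
{'t': 0.1, 'joints': array([ 1.21438384e+00,  4.91464119e-01,  1.55941215e+00, -3.80410020e-06,
        1.09171841e+00, -1.05614521e-01]), 'qvel': array([-0.00085207, -0.00079621,  0.00014143,  0.00027615, -0.00122213,
       -0.00164502]), 'tau': array([ 3.14053912e-03, -6.13623548e+01, -2.58608025e+01,  6.94631576e-02,
        4.70030098e-02, -5.17967237e-05]), 'eef_pos': array([155.01684511, 605.23098974, 214.1338945 ]), 'tcp_rot': array([-3.14059585e+00, -1.02276639e-04,  2.89079639e+00]), 'ft_force': array([-0.55113965, -0.57750282, -0.26240116]), 'moment': array([0.0527375 , 0.02504421, 0.02550609]), 'grip_force': 0.0, 'opening': 1.0006650016590797}
```

View pics/top0.png

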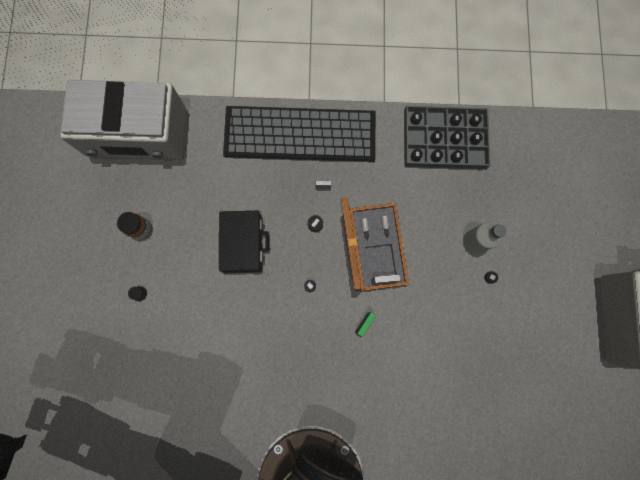

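View pics/side0.png

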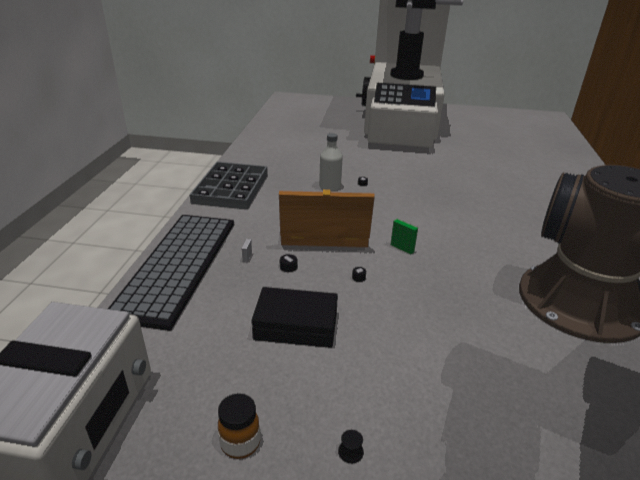

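The top view shows the case at (378,247). The lid is on its left, the block is at (387,279) at the near end, and the green look-alike is at (367,324). I'll zoom in to measure.

```bash
python3 - <<'E'
from h import *
c=env.read_camera("top");im=c["frame"][190:340,290:450,::-1];cv2.imwrite("pics/top1.png",cv2.resize(im,(640,600),interpolation=cv2.INTER_CUBIC))
E
```

```text
(no output)
```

View pics/top1.png

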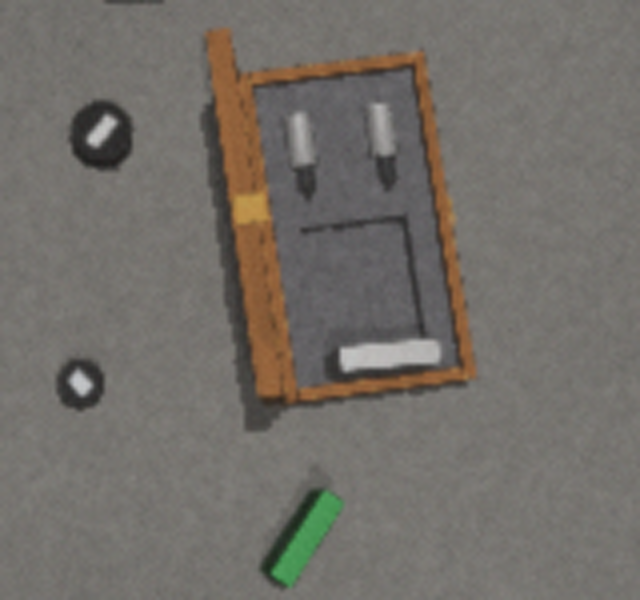

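```bash
python3 - <<'E'
from h import *
c=env.read_camera("top")
g=lambda u,v,z:ray(c,290+u/4-.4,190+v/4-.4,z)
A=[g(424,54,36),g(474,376,36),g(290,404,36),g(243,78,36)];print(np.round(A,1))
fr,nr=A[0],A[1];print(np.linalg.norm(fr-nr),np.linalg.norm(nr-A[2]))
yh=(nr-fr)[:2];yh/=np.linalg.norm(yh);xh=np.array([yh[1],-yh[0]])
# frame from right side: fr=(-60,-105), nr=(-60,105)
o=((fr+nr)/2)[:2]+60*xh;print("case o",o,"yh",yh,"xh",xh,"ang",np.degrees(np.arctan2(xh[1],xh[0])))
B=np.array([g(340,346,80),g(437,339,80),g(440,362,80),g(342,372,80)]);print(np.round(B,1))
for b in list(B)+[B.mean(0)]: d=b[:2]-o;print("block case",d@xh,d@yh)
# lid free edge
for uv in [(207,32),(230,30),(258,396),(285,396)]:
    for z in(155,): d=g(*uv,z)[:2]-o;print("lid",uv,d@xh,d@yh)
for n,uv,z in(("mountc",(80,384),18),("green",(304,537),40),("mountb",(100,135),24)):
    d=g(*uv,z);print(n,np.round(d,0))
E
```

```text
[[ 677.3 -200.5   36. ]
 [ 473.2 -230.7   36. ]
 [ 453.2 -116.6   36. ]
 [ 658.3  -85.2   36. ]]
206.29121572303535 115.85699437009161
case o [ 566.48448938 -156.25693006] yh [-0.98925685 -0.14618787] xh [-0.14618787  0.98925685] ang 98.40607199850442
[[ 485.8 -140.9   80. ]
 [ 491.4 -198.9   80. ]
 [ 477.8 -200.6   80. ]
 [ 470.4 -142.1   80. ]]
block case 27.014813155690284 77.53353786837421
block case -31.206899579620217 80.46843195429796
block case -30.90479735258085 94.23870456638495
block case 28.046395815437776 92.9673114339616
block case -1.7626219902682474 86.30199645575468
lid (207, 32) 88.60274498950331 -103.27195669336813
lid (230, 30) 75.45207039588092 -102.90506785651725
lid (258, 396) 87.81442313566136 104.25620157282111
lid (285, 396) 73.04026813127881 106.08073717308032
mountc [464.  13.  18.]
green [ 373. -125.   40.]
mountb [621.   4.  24.]
```

>>> arm_command:
  targets:
    - [-193, -160, 0, 40, 0]
    - [-193, -160, 0, 40, 0]
    - [-193, -160, 0, 40, 0]
    - [-193, -160, 0, 40, 0]
    - [-193, -160, 0, 40, 0]

```text
t: 0.7
eef_pos: [302.6, 401.4, 214.7]
tcp_rot: [3.141, -0.0, 2.187]
ft_force: [0.5, 0.6, 0.4]
opening: 0.64
grip_force: 0.0
```

```bash
cat >> h.py <<'E'
O=np.array([566.5,-156.3]);YH=np.array([-.98926,-.14619]);XH=np.array([-.14619,.98926])
def W(x,y): return O+x*XH+y*YH
def mv(p,z,yawdeg=98.4):
    s=env.state();R=cv2.Rodrigues
    from scipy.spatial.transform import Rotation as Ro
    M=Ro.from_euler('xyz',s["tcp_rot"]).as_matrix();d=M.T@(np.r_[p,z]-s["eef_pos"])
    t=(np.degrees(s["tcp_rot"][2])-yawdeg+180)%360-180
    q=s["eef_pos"][:2]-O
    print("pos",np.round(s["eef_pos"],1),"rot",np.round(np.degrees(s["tcp_rot"]),1),"case",np.round([q@XH,q@YH],1),"F",np.round(s["ft_force"],1),"t",s["t"],"move",np.round(d,1),"turn",round(t,1),"op",round(s["opening"],2))
E
python3 -c "
from h import *
mv((450,200),214)"
```

```text
pos [302.6 401.4 214.7] rot [180.   -0.  125.3] case [590.3 179.5] F [0.5 0.6 0.4] t 0.7 move [-249.6    3.8    0.6] turn 26.9 op 0.64
```

>>> arm_command:
  targets:
    - [-250, 4, 0, 27, 0]
    - [-250, 4, 0, 27, 0]
    - [-250, 4, 0, 27, 0]
    - [-250, 4, 0, 27, 0]
    - [-250, 4, 0, 27, 0]

```text
t: 1.2
eef_pos: [451.7, 200.4, 214.8]
tcp_rot: [3.141, -0.0, 1.72]
ft_force: [1.1, 0.5, -0.2]
opening: 0.218
grip_force: 0.0
```

```bash
python3 -c "
from h import *
mv(W(-2,130),214)"
```

```text
pos [451.7 200.4 214.8] rot [180.   -0.   98.6] case [369.7  61.4] F [ 1.1  0.5 -0.2] t 1.2 move [-371.5  -69.6    0.7] turn 0.2 op 0.22
```

>>> arm_command:
  targets:
    - [-240, -70, 0, 0, 0]
    - [-240, -70, 0, 0, 0]
    - [-240, -70, 0, 0, 0]
    - [-240, -70, 0, 0, 0]
    - [-240, -70, 0, 0, 0]

```text
t: 1.7
eef_pos: [417.0, -47.3, 214.8]
tcp_rot: [3.141, 0.0, 1.722]
ft_force: [1.4, -0.3, -0.3]
opening: 0.003
grip_force: 0.0
```

>>> arm_command:
  targets:
    - [-131, 0, 0, 0, 0]
    - [-131, 0, 0, 0, 0]
    - [-131, 0, 0, 0, 0]
    - [-131, 0, 50, 0, 0]
    - [-131, 0, 50, 0, 0]

```text
t: 2.2
eef_pos: [435.1, -174.7, 160.9]
tcp_rot: [-3.135, -0.005, 1.72]
ft_force: [0.5, 0.1, -0.1]
opening: 0.005
grip_force: 0.0
```

```bash
python3 - <<'E'
from h import *
mv(W(-2,130),64)
c=env.read_camera("top")
cv2.imwrite("pics/top2.png",cv2.resize(c["frame"][190:340,290:450,::-1],(640,600),interpolation=cv2.INTER_CUBIC))
E
```

```text
pos [ 435.1 -174.7  160.9] rot [-179.7   -0.3   98.5] case [  1.  132.7] F [ 0.5  0.1 -0.1] t 2.2 move [-3.5  3.3 96.8] turn 0.1 op 0.0
```

View pics/top2.png

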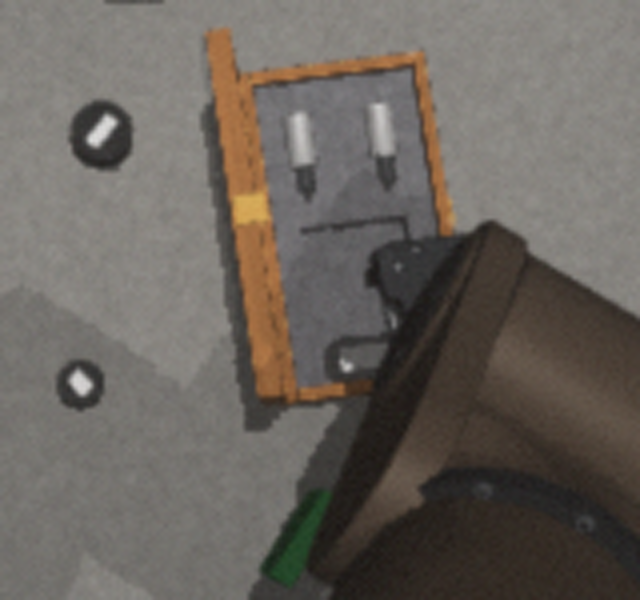

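The arm hides part of the block, and the gripper body's long side runs along the case as intended. Next I lower the fingers behind the block.

>>> arm_command:
  targets:
    - [-3, 2, 48, 0, 0]
    - [-3, 2, 96, 0, 0]
    - [-3, 2, 96, 0, 0]
    - [-3, 12, 96, 0, 0]

```text
t: 2.65
eef_pos: [449.8, -175.8, 70.3]
tcp_rot: [-3.141, -0.001, 1.722]
ft_force: [0.3, 0.1, 0.5]
opening: 0.008
grip_force: 0.0
```

```bash
python3 - <<'E'
from h import *
mv(W(-2,105),64)
c=env.read_camera("side")
cv2.imwrite("pics/side2.png",cv2.resize(c["frame"][140:290,240:440,::-1],(800,600),interpolation=cv2.INTER_CUBIC))
E
```

```text
pos [ 449.8 -175.8   70.3] rot [-180.    -0.    98.6] case [ -2.2 118.3] F [0.3 0.1 0.5] t 2.65 move [ 0.2 13.3  6.3] turn 0.2 op 0.01
```

View pics/side2.png

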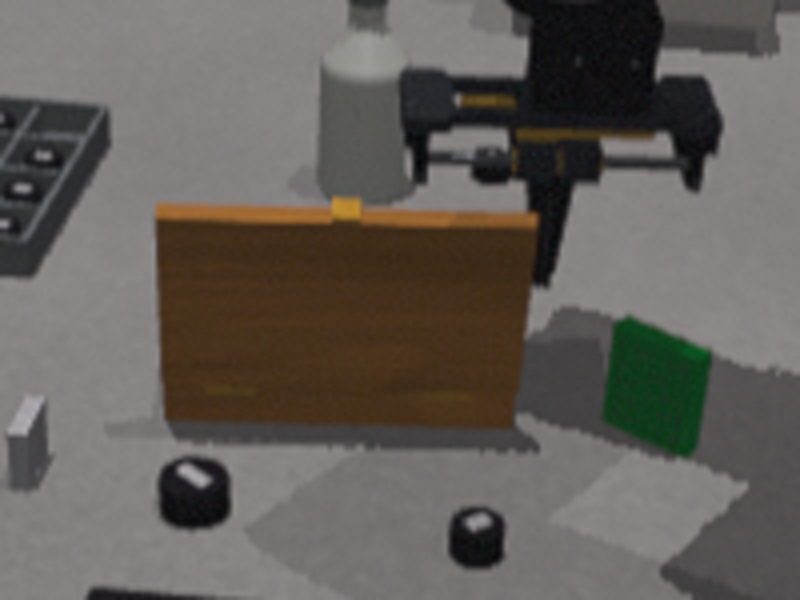

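The closed fingers hang just beyond the case's end, at (545,270) in the crop, clear of the green block. Now a slow push.

>>> arm_command:
  targets:
    - [0, 3, 0, 0, 0]
    - [0, 6, 0, 0, 0]
    - [0, 9, 0, 0, 0]
    - [0, 12, 0, 0, 0]
    - [0, 15, 0, 0, 0]

```text
t: 3.2
eef_pos: [464.7, -173.9, 68.9]
tcp_rot: [3.141, 0.0, 1.721]
ft_force: [-0.0, 0.1, 0.2]
opening: 0.005
grip_force: 0.0
```

>>> arm_command:
  targets:
    - [0, 3, 0, 0, 0]
    - [0, 6, 0, 0, 0]
    - [0, 9, 0, 0, 0]
    - [0, 12, 0, 0, 0]
    - [0, 15, 0, 0, 0]

```text
t: 3.7
eef_pos: [479.5, -171.6, 68.5]
tcp_rot: [-3.142, -0.0, 1.721]
ft_force: [-0.7, 0.4, -0.3]
opening: 0.006
grip_force: 0.1
```

```bash
python3 - <<'E'
from h import *
mv(W(-2,80),64)
E
```

```text
pos [ 479.5 -171.6   68.5] rot [-180.    -0.    98.6] case [-2.4 88.3] F [-0.7  0.4 -0.3] t 3.7 move [0.4 8.3 4.5] turn 0.2 op 0.01
```

>>> arm_command:
  targets:
    - [0, 3, 0, 0, 0]
    - [0, 6, 0, 0, 0]
    - [0, 9, 0, 0, 0]
    - [0, 12, 0, 0, 0]
    - [0, 15, 0, 0, 0]

```text
t: 4.2
eef_pos: [494.3, -169.4, 68.6]
tcp_rot: [3.142, -0.0, 1.721]
ft_force: [0.0, 0.6, 1.0]
opening: 0.005
grip_force: 0.0
```

>>> arm_command:
  targets:
    - [0, 0, 0, 0, 0]
    - [0, 0, 0, 0, 0]
    - [0, -30, 0, 0, 0]
    - [0, -30, -45, 0, 0]
    - [0, -30, -90, 0, 0]

```text
t: 4.7
eef_pos: [463.2, -173.7, 159.0]
tcp_rot: [-3.139, -0.002, 1.721]
ft_force: [0.3, 0.2, 0.4]
opening: 0.007
grip_force: 0.0
```

```bash
python3 - <<'E'
from h import *
mv(W(190,20),214)
E
```

```text
pos [ 463.2 -173.7  159. ] rot [-1.798e+02 -1.000e-01  9.860e+01] case [ -2.1 104.8] F [0.3 0.2 0.4] t 4.7 move [192.   85.2 -54.8] turn 0.2 op 0.01
```

>>> arm_command:
  targets:
    - [0, 0, -50, 0, 0]
    - [40, 10, -70, 0, 0]
    - [85, 35, -70, 0, 0]
    - [125, 60, -70, 0, 0]
    - [165, 85, -70, 0, 0]

```text
t: 5.2
eef_pos: [523.9, 3.7, 229.1]
tcp_rot: [3.141, 0.0, 1.721]
ft_force: [-0.0, 0.2, 0.0]
opening: 0.007
grip_force: 0.0
```

```bash
python3 - <<'E'
from h import *
mv(W(150,10),120)
c=env.read_camera("top")
cv2.imwrite("pics/top3.png",cv2.resize(c["frame"][190:340,290:450,::-1],(640,600),interpolation=cv2.INTER_CUBIC))
E
```

```text
pos [523.9   3.7 229.1] rot [179.9   0.   98.6] case [164.5  18.7] F [-0.   0.2  0. ] t 5.2 move [-14.5   8.6 109.1] turn 0.2 op 0.01
```

View pics/top3.png

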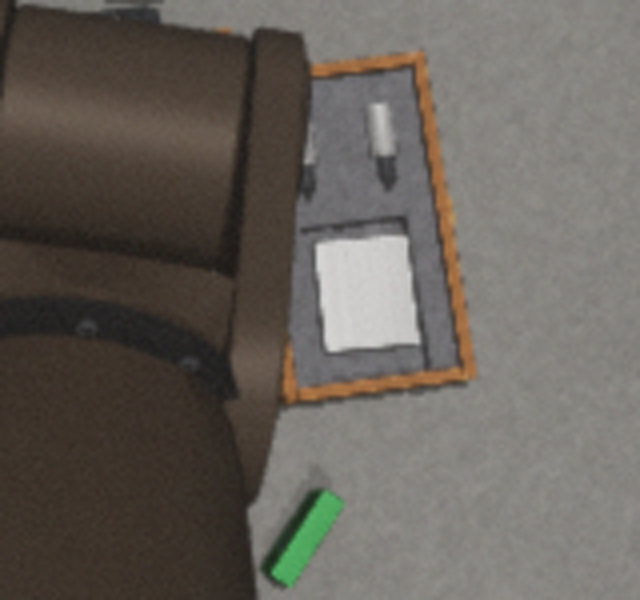

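The block lies flat in the nest, with corners at (316,241), (410,235), (418,344) and (326,352). I'll check its centre, then lower the fingers outside the lid.

```bash
python3 - <<'E'
from h import *
c=env.read_camera("top")
for uv in [(316,241),(410,235),(418,344),(326,352),(367.5,293)]:
    d=ray(c,290+uv[0]/4-.4,190+uv[1]/4-.4,25)[:2]-O;print("nest",np.round([d@XH,d@YH-47],1))
E
```

```text
nest [ 23.9 -40.7]
nest [-35.9 -37.3]
nest [-30.6  31.6]
nest [27.6 29.5]
nest [-3.7 -4. ]
```

>>> arm_command:
  targets:
    - [-10, 9, 40, 0, 0]
    - [-10, 9, 80, 0, 0]
    - [-10, 9, 109, 0, 0]
    - [-20, 9, 109, 0, 0]
    - [-30, 9, 109, 0, 0]

```text
t: 5.8
eef_pos: [537.3, -27.4, 120.2]
tcp_rot: [-3.141, -0.0, 1.722]
ft_force: [-0.2, -0.7, 0.8]
opening: 0.007
grip_force: 0.0
```

>>> arm_command:
  targets:
    - [-15, 0, 0, 0, 0]
    - [-30, 0, 0, 0, 0]
    - [-40, 0, 0, 0, 0]
    - [-50, 0, 0, 0, 0]
    - [-60, 0, 0, 0, 0]

```text
t: 6.3
eef_pos: [546.3, -86.4, 120.1]
tcp_rot: [3.141, -0.0, 1.721]
ft_force: [-0.1, 3.5, 2.7]
opening: 0.008
grip_force: 1.7
```

>>> arm_command:
  targets:
    - [-10, 0, 0, 0, 0]
    - [-20, 0, 1, 0, 0]
    - [-32, 0, 3, 0, 0]
    - [-44, 0, 6, 0, 0]
    - [-56, 0, 11, 0, 0]

```text
t: 6.8
eef_pos: [554.6, -142.1, 108.3]
tcp_rot: [-3.141, -0.0, 1.721]
ft_force: [0.5, 2.4, 0.7]
opening: 0.004
grip_force: 0.9
```

```bash
python3 - <<'E'
from h import *
mv(W(-5,10),95)
c=env.read_camera("side")
cv2.imwrite("pics/side3.png",cv2.resize(c["frame"][140:290,240:440,::-1],(800,600),interpolation=cv2.INTER_CUBIC))
E
```

```text
pos [ 554.6 -142.1  108.3] rot [-180.    -0.    98.6] case [15.8  9.7] F [0.5 2.4 0.7] t 6.8 move [-20.8  -0.4  13.3] turn 0.2 op 0.0
```

View pics/side3.png

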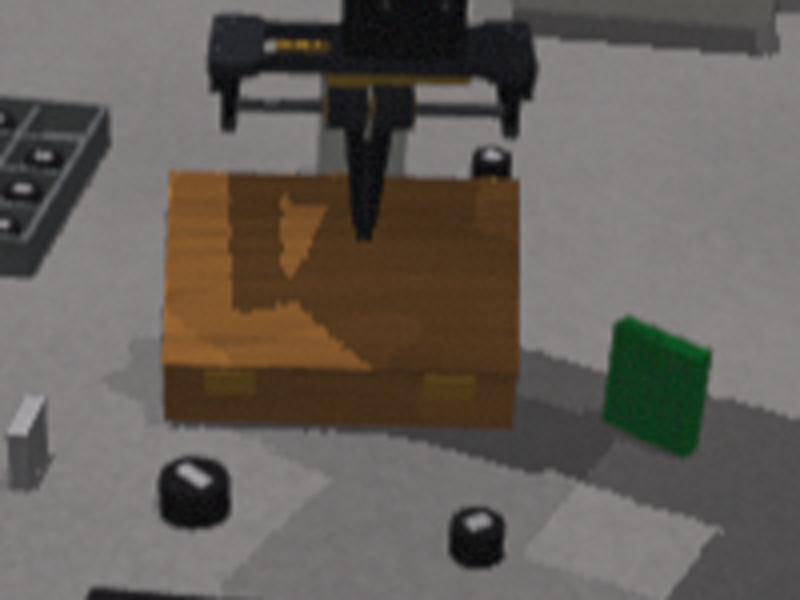

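The lid is about halfway down, with the fingertips on its outer face at (365,238). I continue along the arc.

>>> arm_command:
  targets:
    - [-11, 0, 7, 0, 0]
    - [-21, 0, 13, 0, 0]
    - [-30, 0, 23, 0, 0]
    - [-38, 0, 33, 0, 0]
    - [-43, 0, 42, 0, 0]

```text
t: 7.35
eef_pos: [560.9, -184.3, 65.5]
tcp_rot: [-3.141, -0.0, 1.721]
ft_force: [-0.7, 1.2, 0.6]
opening: 0.002
grip_force: 0.6
```

>>> arm_command:
  targets:
    - [-2, 0, 7, 0, 0]
    - [-3, 0, 11, 0, 0]
    - [-4, 0, 14, 0, 0]
    - [-4, 0, 16, 0, 0]
    - [-4, 0, 16, 0, 0]

```text
t: 7.85
eef_pos: [561.6, -187.3, 50.6]
tcp_rot: [3.142, -0.0, 1.722]
ft_force: [-0.0, -0.8, -0.5]
opening: 0.008
grip_force: 0.0
```

```bash
python3 - <<'E'
from h import *
mv(W(-30,10),49)
E
```

```text
pos [ 561.6 -187.3   50.6] rot [180.   -0.   98.6] case [-30.    9.4] F [-0.  -0.8 -0.5] t 7.85 move [-0.  -0.6  1.6] turn 0.2 op 0.01
```

>>> arm_command:
  targets:
    - [0, 0, 0.7, 0, 0]
    - [0, 0, 1.4, 0, 0]
    - [0, 0, 2, 0, 0]
    - [0, 0, 2, 0, 0]

```text
t: 8.25
eef_pos: [561.7, -187.4, 50.2]
tcp_rot: [3.141, 0.0, 1.722]
ft_force: [-4.1, 1.0, 15.5]
opening: 0.006
grip_force: 7.8
```

A firm 15 N reaction at z = 50.2 mm means the lid is shut. I retract and check.

>>> arm_command:
  targets:
    - [0, 0, -30, 0, 0]
    - [0, 0, -80, 0, 0]
    - [0, 0, -130, 0, 0]
    - [0, 0, -170, 0, 0]
    - [0, 0, -170, 0, 0]

```text
t: 8.75
eef_pos: [563.3, -188.0, 224.4]
tcp_rot: [3.134, 0.005, 1.722]
ft_force: [0.7, 0.7, 0.8]
opening: 0.003
grip_force: 0.0
```

```bash
python3 - <<'E'
from h import *
mv(W(-30,10),220)
c=env.read_camera("side")
cv2.imwrite("pics/side4.png",c["frame"][:,:,::-1])
E
```

```text
pos [ 563.3 -188.   224.4] rot [179.5   0.3  98.6] case [-30.9   7.8] F [0.7 0.7 0.8] t 8.75 move [ 1.  -2.2  4.4] turn 0.2 op 0.0
```

View pics/side4.png

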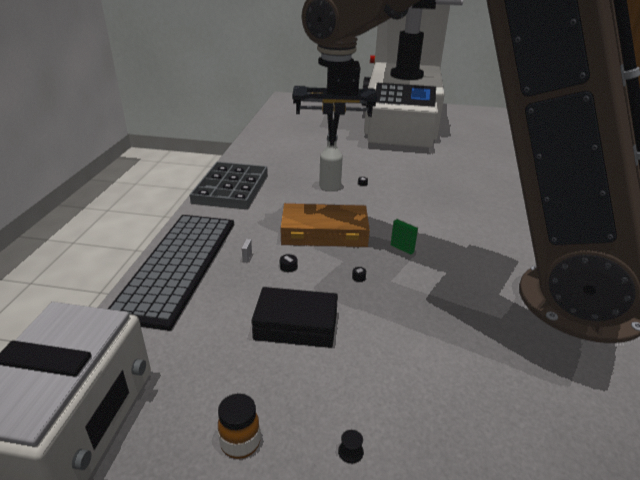

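The lid is shut, with the case at (325,225), and the bystanders are where they were. I hand the job in.

```bash
python3 -c "
from cell import env
print(env.job_done())"
```

```text
the job is handed in; nothing more can be done
None
```

I pushed the block over with the fingers so it lies flat in the nest (about 4 mm off centre in x and y), pushed the lid fully shut, saw no bystander moved, and handed the job in at about 9 s; no verdict was returned.

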